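Lock the portafilter into the espresso machine

ROBOT

A 7-joint arm with a two-finger parallel gripper is mounted at the origin on a cart in front of the work surface, level with it; the furniture and walls round the work are solid. World frame = base frame: x ahead of the robot, y to its left, z up, the work surface at z = 0. Lengths are in mm, angles in rad, forces in N, time in s.
With the tool pointing down it reaches from about 400 to 850 mm from the base axis. Payload 10.4 kg.
Tool frame: the origin (TCP) lies at the very end of the fingers, on their centre line; the grasp point (between the pads) lies env.hold_point_z behind it (env.hold_point_z is the distance from the TCP to the grasp point, in mm); z points along the fingers, y is the line along which they close (so a half turn about z gives the same grasp; the last joint's range is limited). The gripper opens to 85 mm and grips with 20 to 120 N. Pads are 22 mm wide; open, the fingers measure 114 mm over their backs; the gripper's body (76 mm by 85 mm) begins 54 mm behind the grasp point. The pads swing forward as they close: fully open they stand 13 mm farther back than shut.
Start: joints at [-1.37, 0.332, -0.065, 1.46, 0.022, 1.35, -0.088], TCP at [138.695, 609.438, 231.338] pointing down, gripper open.
Joint ranges: [-2.6, 2.6], [-0.5, 2.12], [-1.47, 1.34], [0.16, 2.42], [-1.27, 4.41], [0.06, 2.06], [-2.6, 2.6]. Speed limits (rad/s): [2.22, 2.22, 2.79, 2.79, 3.14, 3.14, 3.14].

INTERFACE

Orientations are given as a unit quaternion [x, y, z, w].
In Python, from plant import env, optics, eoat gives the robot as it stands (env), with the cameras (optics) and the gripper (eoat). Calls block until the motion is done:
- env.goto(position, orientation): joint-space move of the TCP to a pose.
- env.servo_line(position, orientation=None, vel=150, stop_force=None): straight line of the TCP; orientation=None keeps the orientation; vel is the mean speed in mm/s. With stop_force (N) it stops when the force on the tool has changed by that much, and returns True; else False.
- env.set_joints(angles): joint-space move.
- eoat.command_gripper(opening): opening from 0.0 (shut) to 1.0 (fully open); the grip force is fixed at half the most; returns when the fingers have stopped.
- env.pause(seconds).
- env.ik(position, orientation): joint angles nearest the present ones, or None.
- env.state(): the state.
- optics.camera(name): name is "side" or "top" or "wrist"; returns a dict with "pixels" (420x560x3 uint8, blue, green, red), "mtx" (3x3 intrinsics, pixels), "world_to_cam" (4x4, takes a point from world to camera coordinates). Camera axes: x right, y down, z forward; pixel columns grow to the right and rows downward; lengths in mm; the calibration is good to about 2 mm. The wrist camera is an equidistant fisheye: a pixel r from the principal point sees the ray r / f radians off the axis. A picture is of the moment at which its call begins. There is no depth.
A pose or a line that the arm cannot do raises env.IKError and nothing moves.
- env.finish_job(): hands the job in; it is judged then, once.
The state is a dict: "time_s": time; "joint_positions": joint angles; "dq": joint speeds; "effort": joint torques, N m; "ee_pos": TCP position; "tcp_rot": TCP orientation; "wrist_force": force on the tool from outside, world axes, zero at the start; "moment": the same for the moment, N m; "width": opening from 0.0 (shut) to 1.0 (fully open); "grip_force": force on a finger pad.
Only numpy, scipy, OpenCV 4.12 (cv2) and the standard library are available. Lean on these libraries where they do the work, as an engineer would, in place of code of your own. Each camera call takes 0.05 s, during which the arm holds its last target. There are 200 camera calls.

TASK

Get the espresso machine ready: take the portafilter from the worktop by its handle and lift it up into the group under the machine's brew head, with the handle off to the left of the machine's front as you face it; feel for the notches that let its lugs up (they cannot be seen), then turn the handle round to the front until it drops into its lock. Leave it hanging there level, fully home, with the handle pointing straight out of the machine's front, and let go; do not shift or tip the mug or the spice jar.

Things in the scene. Friction and masses are not known exactly. Their poses are not given: they have to be found in the camera images.
- portafilter: Loose portafilter, 220-350 g: upright steel basket, 60 mm diameter, 70 mm tall, base 52 mm wide, with a black handle along its own -x. Origin: centre of the basket's underside, z up. Flat-sided handle in non-slip rubber, 22 mm wide, 26 mm tall, centre line 40 mm above the underside, from 58 to 165 mm from the basket's axis; a thin neck joins them. Mass centre 18 mm from the axis, handle side.
- handle_grip (a point): Where to grip the portafilter's handle: on its centre line, 140 mm from the basket's axis, 40 mm above its underside. Same axes as the portafilter.
- lug (a point): Middle of the lug on the handle's side of the portafilter, 60 mm above its underside, 35 mm from its axis. Three such rounded lugs, 120 degrees apart, 8 mm thick, 12 mm long round the rim, reach out to 39 mm from the axis.
- machine: Fixed steel espresso machine, its front turned towards the left. Origin: on the worktop below the vertical axis of its group; front = its own -x, its left, as one sees it who faces its front, = its own +y. Base with drip tray 36 mm high, 180 mm wide, from 85 mm before to 120 mm behind the axis; black column 190 mm wide, 54 to 120 mm behind the axis.
- head_rim (a point): Lower front edge of the round brew head, which has 125 mm radius about the group's axis and reaches from 205 to 290 mm above the worktop. It overhangs the handle: a hand held upright on the handle hits it, so grip the handle with the tool leaning outward along the handle, 30 to 45 degrees from vertical (35 clears).
- group_mouth (a point): Centre of the group's open underside, 164 mm above the worktop. Collar of 49 mm outer radius; its rim is a 5 mm thick flange, bore radius 33 mm, with 3 notches. They let the lugs in with the handle at some angle 31 to 53 degrees LEFT (+y) of the machine's front, +-4 degrees; it varies and cannot be read: feel for it, press up lightly (5 N) at one angle after another.
- group_seat (a point): On the group's axis, 113 mm above the worktop: the portafilter's origin lies here when locked, same axes as the machine. Portafilter origin at 100 mm height: lugs touch the flange from below; 113 to 117 mm: lugs above the flange, free to turn; 117.5 mm: fixed seal. Turn anticlockwise seen from above, held at about 115 mm.
- lock (a point): Where the handle-side lug's middle lies when locked (handle straight to the front). Just before, 3 bumps 2 mm high on the flange must be passed (carried above or ridden over); fixed end stops follow 1 to 3 degrees past straight ahead. Lowered or let go there, the lugs sit trapped between bump and stop with about 2 degrees of play.
- mug: White mug, 88x125x95 mm, loose, at the back of the worktop behind the portafilter: leave alone. Origin: near the centre of its underside.
- spice: Narrow spice jar, 46x46x106 mm, loose, to the right of the machine: leave alone. Origin: centre of its underside.

How it is judged:
By the outcome, as a careful person would: the job done as asked, in the order asked, and still so for the second after the job is handed in, with the robot touching nothing.
It also fails if it takes over 61 s, if anything falls off the work surface, if the arm or the gripper's body presses on something with over 40 N, if the wrist force passes 120 N, or if a joint passes its speed limit or range.

## Working session

There is one attempt and no reset: what is moved stays moved. The work goes in short steps, each a Python script; the robot and the scene stay as the last script left them, time stands still between calls to the robot, and variables do not carry over. Pictures are saved under pics/ and viewed, at most 10 in all, crops included, and the job is handed in when it is done.

```bash
ls; mkdir -p pics
python3 - <<'E'
from plant import env, optics, eoat
import cv2,numpy as np
print(env.hold_point_z); s=env.state(); print({k:s[k] for k in('time_s','ee_pos','tcp_rot','wrist_force','width')})
for n in("side","top"):
    c=optics.camera(n); cv2.imwrite(f"pics/{n}0.png",c["pixels"]); np.savez(f"pics/{n}0.npz",**c); print(n,c["mtx"].tolist(),np.round(c["world_to_cam"],3).tolist())
E
```

```text
pics
plant.py
18.700000000000003
{'time_s': 0.0, 'ee_pos': array([138.62121035, 609.02386873, 230.50003553]), 'tcp_rot': array([ 1.11650062e-01,  9.93747297e-01, -7.56673127e-04, -4.04240838e-05]), 'wrist_force': array([-0.40493727, -0.18749331, -1.27217377]), 'width': 0.99850689955557}
side [[402.20236116409455, 0.0, 283.42871861813705], [0.0, 402.20236116409455, 211.04951764555392], [0.0, 0.0, 1.0]] [[0.484, -0.875, 0.006, -213.583], [-0.779, -0.434, -0.454, 531.513], [0.4, 0.215, -0.891, 922.527], [0.0, 0.0, 0.0, 1.0]]
top [[511.39880342635894, 0.0, 277.5778365294474], [0.0, 511.39880342635894, 216.96954289415868], [0.0, 0.0, 1.0]] [[0.012, -1.0, -0.005, 91.189], [-0.989, -0.011, -0.147, 573.37], [0.147, 0.007, -0.989, 1573.282], [0.0, 0.0, 0.0, 1.0]]
```

View pics/side0.png

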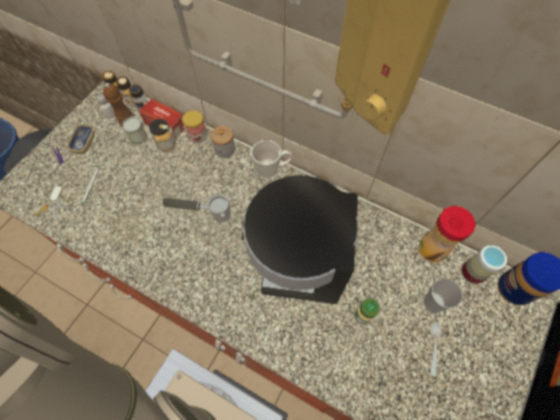

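View pics/top0.png

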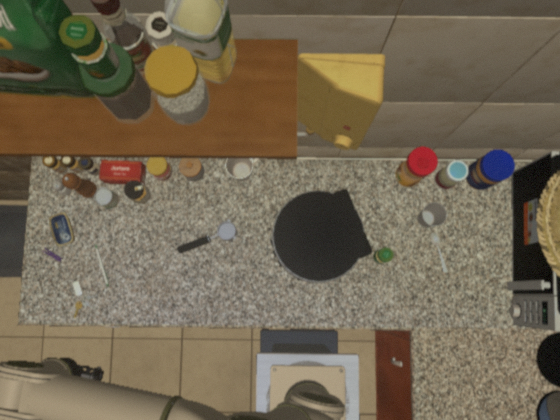

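The side view shows the portafilter (basket at about (219,207), handle end about (165,204)) and the brew head around (300,228). In the top view the basket is at (228,231), the handle end at (180,247), and the head at (317,236). I'll zoom in on both.

Run:
```python
import cv2,numpy as np
a=cv2.imread("pics/side0.png")[160:310,155:365]; b=cv2.imread("pics/top0.png")[180:290,170:400]
a=cv2.resize(a[:, :],None,fx=3.8,fy=3.8,interpolation=cv2.INTER_CUBIC)
b=cv2.resize(b,None,fx=3.45,fy=3.45,interpolation=cv2.INTER_CUBIC)
cv2.imwrite("pics/sc.png",a);cv2.imwrite("pics/tc.png",b);print(a.shape,b.shape)
```

```text
(570, 798, 3) (380, 794, 3)
```

View pics/sc.png

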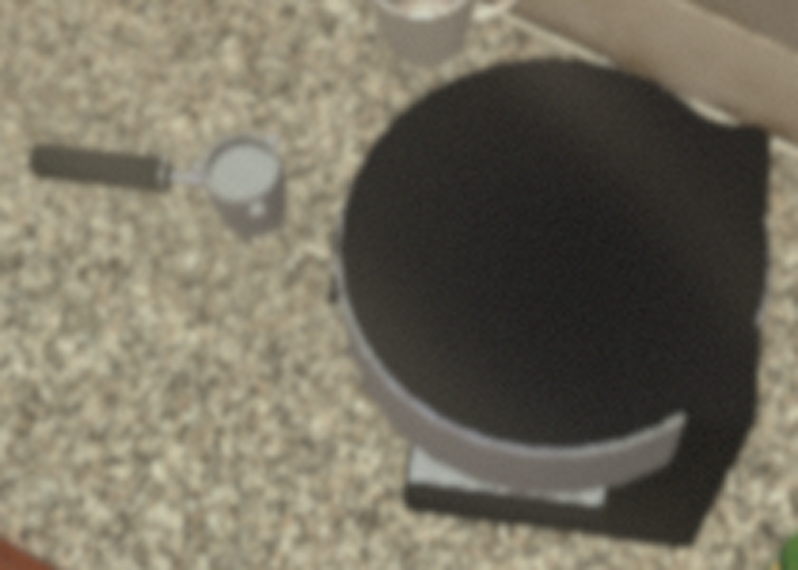

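View pics/tc.png

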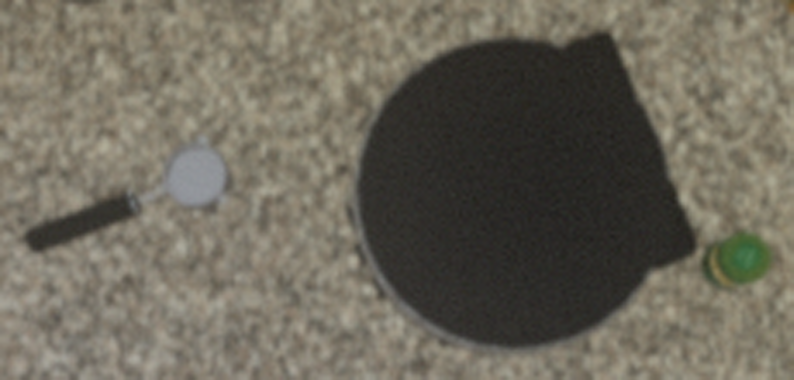

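The crops show the head's top disc clearly. Its column's back corners are at crop (610,35) and (692,245), so the front faces +y and slightly -x, and the portafilter handle points +y. Next I'll fit the discs from both views.

```bash
cat > h.py <<'E'
import numpy as np,cv2
from scipy.optimize import least_squares
from scipy.ndimage import map_coordinates,gaussian_filter
from scipy.spatial.transform import Rotation as R
FISH=False
def ray(c,uv,fish=False):
    K,T=np.array(c["mtx"]),np.array(c["world_to_cam"]); uv=np.atleast_2d(uv).astype(float)
    xy=np.c_[(uv[:,0]-K[0,2])/K[0,0],(uv[:,1]-K[1,2])/K[1,1]]
    if fish:
        r=np.linalg.norm(xy,axis=1)+1e-9; d=np.c_[xy*(np.sin(r)/r)[:,None],np.cos(r)]
    else: d=np.c_[xy,np.ones(len(xy))]
    return -T[:3,:3].T@T[:3,3], d@T[:3,:3]
def onplane(c,uv,z,fish=False):
    o,d=ray(c,uv,fish); return o+d*((z-o[2])/d[:,2])[:,None]
def proj(c,P,fish=False):
    K,T=np.array(c["mtx"]),np.array(c["world_to_cam"]); q=np.atleast_2d(P)@T[:3,:3].T+T[:3,3]
    if fish:
        s=np.linalg.norm(q[:,:2],axis=1)+1e-9; xy=q[:,:2]/s[:,None]*np.arctan2(s,q[:,2])[:,None]
    else: xy=q[:,:2]/q[:,2:]
    return xy*[K[0,0],K[1,1]]+K[:2,2]
def tri(cs,uvs,fish=False):
    A=0;b=0
    for c,uv in zip(cs,uvs):
        o,d=ray(c,uv,fish); d=d[0]/np.linalg.norm(d[0]); M=np.eye(3)-np.outer(d,d); A=A+M;b=b+M@o
    return np.linalg.solve(A,b)
def edge(c,center,r,ang,z,sign,span=15,fish=False,sig=.8):
    """world-radial search for the strongest intensity step (sign: +1 brighter outside); returns pixel pts"""
    g=gaussian_filter(cv2.cvtColor(c["pixels"],cv2.COLOR_BGR2GRAY).astype(float),sig)
    rr=np.arange(r-span,r+span,.25); out=[]
    for a in ang:
        P=np.c_[center[0]+rr*np.cos(a),center[1]+rr*np.sin(a),np.full(len(rr),z)]
        uv=proj(c,P,fish); v=map_coordinates(g,[uv[:,1],uv[:,0]],order=1); k=np.argmax(sign*np.gradient(v)); out.append(uv[k])
    return np.array(out)
E
cat > a.py <<'E'
from h import *
S,T=[dict(np.load(f"pics/{n}0.npz")) for n in("side","top")]
cs=lambda p:np.array(p)/3.8+[155,160]-.37
ct=lambda p:np.array(p)/3.45+[170,180]-.36
b=onplane(T,ct([[610,35],[692,245]]),290)
print("col back corners",b.round(1).tolist(),np.linalg.norm(b[1]-b[0]))
c0=onplane(T,ct([508,192]),290)[0]; print(c0)
# fit disc: adaptive
p=np.array([c0[0],c0[1],290.])
d=b[1]-b[0]; yaw=np.arctan2(d[1],d[0])+np.pi/2; print("yaw of machine +x deg",np.degrees(yaw)%360)
x=np.array([np.cos(yaw),np.sin(yaw)]); x=x if x@(b.mean(0)[:2]-c0[:2])>0 else -x; front=np.arctan2(-x[1],-x[0]); print("front deg",np.degrees(front))
ang=front+np.radians(np.arange(-100,101,4))
for it in range(5):
    es=[edge(c,p,125,ang,p[2],1,12 if it<2 else 6) for c in(S,T)]
    def res(q,es=es): return np.concatenate([np.linalg.norm(onplane(c,e,q[2])[:,:2]-q[:2],axis=1)-125 for c,e in zip((S,T),es)])
    r=least_squares(res,p,loss='soft_l1',f_scale=1.); p=r.x
print("disc xyz",p,np.median(abs(res(p))))
for k,c in enumerate((S,T)):
    q=least_squares(lambda q:np.linalg.norm(onplane(c,es[k],290)[:,:2]-q,axis=1)-125,p[:2],loss='soft_l1').x; print("single z290",q)
m=b.mean(0)[:2]; print("axis from column back", m-120*x)
P=tri([S,T],[cs([244,170]),ct([196,176])]); print("basket top",P)
E1=tri([S,T],[cs([33,160]),ct([33,240])]); print("handle end",E1)
E2=tri([S,T],[cs([160,172]),ct([130,204])]); print("handle inner",E2)
for n,c,z in(("S",S,cs),("T",T,ct)): pass
print("T z70", onplane(T,ct([196,176]),70),"S",onplane(S,cs([244,170]),70), np.linalg.norm((P-E1)[:2]),np.linalg.norm((P-E2)[:2]))
print("handle deg",np.degrees(np.arctan2(*(E1-P)[1::-1])), np.degrees(np.arctan2(*(E1-E2)[1::-1])))
E
python3 a.py
```

```text
col back corners [[611.6, -88.3, 290.0], [448.3, -149.8, 290.0]] 174.40790876876093
[487.56037783  -8.93943548 290.        ]
yaw of machine +x deg 290.6348446928672
front deg 110.63484469286725
disc xyz [493.36774268 -17.46258639 282.99114541] 1.6880874039765246
single z290 [491.59768175 -19.0646518 ]
single z290 [491.1263503  -19.20369021]
axis from column back [487.65611051  -6.77641104]
basket top [524.89051488 254.72515749  67.66492076]
handle end [464.88318692 404.86573483  47.19557504]
handle inner [500.57467632 316.44978247  48.19196578]
T z70 [[523.63982449 255.29847127  70.        ]] S [[524.9843269  252.95189453  70.        ]] 161.68819490449036 66.34146014101329
handle deg 111.78531968739341 111.98279830242154
```

```bash
cat >> a.py <<'E'
print("----")
for k,c in enumerate((S,T)):
    q=onplane(c,es[k],290)[:,:2]-np.array([491.3,-19.1]); print(np.round(np.linalg.norm(q,axis=1)-125,1).tolist())
b=onplane(T,ct([[610,35],[692,245]]),205); d=b[1]-b[0]; x=np.array([-d[1],d[0]])/np.linalg.norm(d); x=-x if x[1]>0 else x
print(b,np.linalg.norm(d),np.degrees(np.arctan2(-x[1],-x[0])),b.mean(0)[:2]-120*x[:2])
from plant import env, optics, eoat
h0=np.array([464.9,404.9]);
def q(yaw,tilt,flip):
    a=np.array([-np.cos(yaw),-np.sin(yaw),0]); z=np.sin(tilt)*a+np.array([0,0,-np.cos(tilt)])
    y=np.array([-np.sin(yaw),np.cos(yaw),0])*flip; return R.from_matrix(np.c_[np.cross(y,z),y,z]).as_quat(),z
from itertools import product
for flip,tilt in product((1,-1),(32,35,40,45)):
    o=[]
    for (cx,cy,zz),yw in ([((525,254.5,0),111.8)]+[((491.3,-19.1,115),111-k) for k in(0,20,31,42,53)]):
        yw=np.radians(yw); Q,z=q(yw,np.radians(tilt),flip); g=np.array([cx+140*np.cos(yw),cy+140*np.sin(yw),zz+40])+z*18.7
        j=env.ik(g,Q); o.append(None if j is None else np.round(j,2).tolist())
    print(flip,tilt,o)
E
python3 a.py | sed -n '/----/,$p'
```

```text
----
[-8.1, -8.0, -8.0, -4.2, -4.1, -4.1, -1.5, -4.9, -1.1, -1.5, -3.2, -2.4, -1.6, -1.7, -0.2, -0.3, 0.3, 1.6, -0.1, 0.0, 0.8, 0.1, 2.0, 1.3, 1.3, 3.1, 1.7, 1.0, 1.1, 0.1, -0.8, 0.2, 0.5, -0.3, -1.0, -0.2, -0.7, -1.2, -1.2, -1.2, -2.2, -1.8, -1.8, -3.3, -3.3, -3.6, -4.7, -4.5, -6.3, -4.3, -5.9]
[-4.2, -4.9, -4.7, -4.6, -4.5, -4.4, -3.6, -4.3, -4.2, -1.7, -2.9, -1.6, -0.3, -2.1, -1.1, -0.9, -0.9, -0.2, 1.7, -0.1, 2.1, -0.3, 0.4, 1.0, 3.1, 1.0, 0.9, 2.0, 0.8, 0.7, 0.8, 0.8, 1.7, 0.8, -0.9, -0.8, -0.5, -1.0, -1.6, -1.6, -3.5, -2.1, -3.1, -3.2, -3.4, -4.3, -5.4, -3.8, -5.6, -3.7, -6.3]
[[ 628.94273132  -99.33829065  205.        ]
 [ 455.4537829  -164.66894133  205.        ]] 185.38206262124726 110.63484469286726 [499.90895484 -19.70216937]
1 32 [[-0.88, 0.69, -0.16, 1.51, 0.56, 1.35, 2.27], [-0.72, 0.13, -0.0, 2.03, 0.55, 1.24, 2.54], [-0.67, 0.33, 0.05, 1.78, 0.44, 1.38, 2.38], [-0.64, 0.43, 0.1, 1.65, 0.37, 1.46, 2.31], [-0.6, 0.52, 0.15, 1.52, 0.29, 1.53, 2.24], [-0.57, 0.6, 0.21, 1.4, 0.21, 1.6, 2.17]]
1 35 [[-0.9, 0.72, -0.16, 1.49, 0.59, 1.39, 2.24], [-0.73, 0.15, -0.02, 2.03, 0.5
[... 1149 characters left out ...]
35, -0.67], [-0.99, 0.5, 0.53, 1.65, 0.24, 1.43, -0.71], [-0.9, 0.6, 0.55, 1.52, 0.14, 1.52, -0.77], [-0.81, 0.69, 0.58, 1.39, 0.05, 1.61, -0.83]]
-1 40 [[-1.24, 0.78, 0.3, 1.48, 0.36, 1.35, -0.76], [-1.13, 0.19, 0.37, 2.05, 0.6, 1.28, -0.67], [-1.09, 0.44, 0.51, 1.77, 0.37, 1.39, -0.7], [-1.0, 0.55, 0.52, 1.62, 0.27, 1.49, -0.74], [-0.91, 0.65, 0.55, 1.48, 0.17, 1.58, -0.78], [-0.81, 0.75, 0.57, 1.34, 0.07, 1.68, -0.83]]
-1 45 [[-1.27, 0.83, 0.3, 1.44, 0.4, 1.41, -0.79], [-1.18, 0.24, 0.38, 2.04, 0.64, 1.31, -0.73], [-1.1, 0.49, 0.5, 1.75, 0.41, 1.44, -0.74], [-1.01, 0.6, 0.52, 1.6, 0.31, 1.54, -0.76], [-0.91, 0.71, 0.54, 1.44, 0.2, 1.64, -0.79], [-0.81, 0.81, 0.57, 1.29, 0.1, 1.74, -0.84]]
```

```bash
cat >> a.py <<'E'
print("====")
F=np.radians(110.6)
for lo,hi in((-100,100),(-130,110),(-80,80)):
  p=np.array([493,-12.,290,121])
  ang=F+np.radians(np.arange(lo,hi+1,2))
  for mode in("both","S","T"):
    p=np.array([493,-12.,290,121])
    for it in range(6):
        use=[(n,c) for n,c in(("S",S),("T",T)) if mode in("both",n)]
        es=[edge(c,p,p[3],ang,p[2],1,10 if it<2 else 5) for n,c in use]
        f=lambda q:np.concatenate([np.linalg.norm(onplane(c,e,290 if mode!="both" else q[2])[:,:2]-q[:2],axis=1)-q[3] for (n,c),e in zip(use,es)])
        p=least_squares(f,p,loss='soft_l1').x
    print(lo,mode,p.round(1),np.median(abs(f(p))).round(2))
E
python3 a.py | sed -n '/====/,$p'
```

```text
====
-100 both [488.9 -13.3 290.7 119.9] 0.49
-100 S [489.1 -13.3 288.  120. ] 0.48
-100 T [489.  -13.3 290.  119.9] 0.45
-130 both [488.8 -13.2 290.5 119.8] 0.51
-130 S [5552.2 2075.2  901.5 1827.1] 0.0
-130 T [488.9 -13.2 290.  119.8] 0.51
-80 both [488.9 -13.4 290.9 119.9] 0.46
-80 S [489.4 -13.5 292.2 120.3] 0.44
-80 T [1155.3 -456.2  875.5  639. ] 2.61
```

Both views agree: the head disc's centre is (488.9, -13.3) at z 290.7 (290 expected), and the front points at about 111°. I'll go above the handle and look with the wrist camera.

```bash
cat >> h.py <<'E'
def pose(cx,cy,z0,yawdeg,tilt=35,rad=140,back=0,up=40):
    """TCP pose with grasp point on the handle; portafilter origin (cx,cy,z0), handle pointing at yawdeg"""
    w=np.radians(yawdeg); t=np.radians(tilt); a=np.array([-np.cos(w),-np.sin(w),0])
    z=np.sin(t)*a-np.array([0,0,np.cos(t)]); y=np.array([np.sin(w),-np.cos(w),0])
    g=np.array([cx,cy,z0+up])-rad*a
    return g+z*(18.7-back),R.from_matrix(np.c_[np.cross(y,z),y,z]).as_quat()
def snap(env,n,cam="wrist"):
    c=optics.camera(cam); cv2.imwrite(f"pics/{n}.png",c["pixels"]); np.savez(f"pics/{n}.npz",**c); return c
E
python3 - <<'E'
from plant import env, optics, eoat
from h import *
env.goto(*pose(524.5,254.5,0,111.9,back=170)); snap(env,"w1")
env.servo_line(*pose(524.5,254.5,0,111.9,back=80),vel=200); snap(env,"w2")
s=env.state();print(s["time_s"],s["ee_pos"],pose(524.5,254.5,0,111.9,back=80)[0],s["wrist_force"])
a=cv2.imread("pics/w1.png");b=cv2.imread("pics/w2.png")
cv2.imwrite("pics/w12.png",cv2.resize(np.hstack([a,b]),(800,300)))
E
```

```text
2.0667 [458.928757   418.81873067  91.55375201] [459.16737215 417.02001678  90.21402031] [-0.07422193  0.46874358  0.06995014]
```

View pics/w12.png

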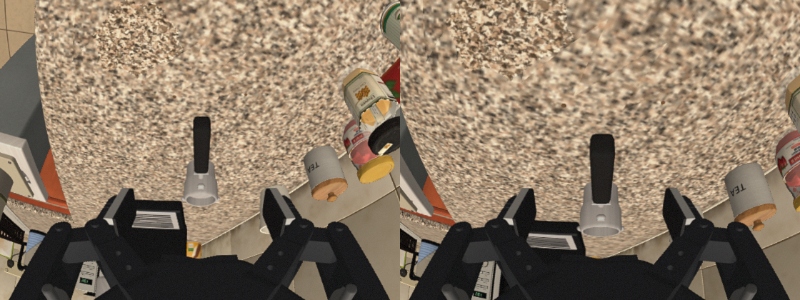

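The wrist views show the handle between the open fingers: basket at about (281,270) in w1 and (283,300) in w2, handle end at about (283,165) and (281,190). I'll zoom in on these.

Run:
```python
import cv2,numpy as np
a=cv2.imread("pics/w1.png")[150:300,230:330];b=cv2.imread("pics/w2.png")[180:330,230:330]
cv2.imwrite("pics/wz.png",np.hstack([cv2.resize(i,(400,600),interpolation=cv2.INTER_CUBIC) for i in(a,b)]))
```

```text
(no output)
```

View pics/wz.png

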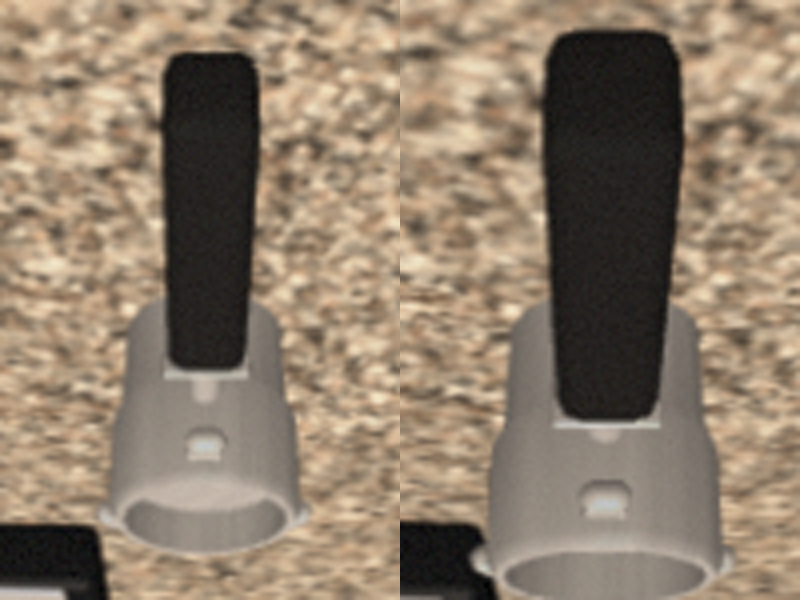

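```bash
cat > f.py <<'E'
from h import *
C=[dict(np.load(f"pics/w{k}.npz")) for k in(1,2)]
off=[np.array([230,150]),np.array([230,180])]
px=[[[102,512],[309,512],[206,443],[207,371]],[[475,560],[733,562],[606,499],[608,420]]]
px=[np.array(px[0])/4+off[0]-.4,(np.array(px[1])-[400,0])/4+off[1]-.4]
def model(q):
    w=q[2]; o=[]
    # image left/right: with tool facing basket from the handle end
    for da,r,z in((LS*2*np.pi/3,39,60),(-LS*2*np.pi/3,39,60),(0,38.5,60),(0,58,53)):
        o.append([q[0]+r*np.cos(w+da),q[1]+r*np.sin(w+da),q[3]+z])
    return np.array(o)
for LS in(1,-1):
  for free in(0,1):
    f=lambda q:np.concatenate([(proj(c,model(np.r_[q[:3],q[3]*free]),True)-p).ravel() for c,p in zip(C,px)])
    r=least_squares(f,[524.5,254.5,np.radians(112),0],loss='soft_l1',x_scale=[1,1,.01,1]); print(LS,free,r.x[:2].round(1),np.degrees(r.x[2]).round(2),r.x[3].round(1)); print(np.abs(r.fun).max().round(2),r.fun.round(1).tolist())
E
python3 f.py
```

```text
1 0 [525.7 261.1] 111.9 0.0
3.08 [-0.3, 0.2, -0.2, 0.3, 0.1, -3.1, -0.0, 1.1, 0.7, -0.1, -0.3, -0.7, 0.2, -3.0, -0.1, 1.4]
1 1 [524.  265.2] 111.86 1.9
3.42 [-0.6, 0.2, 0.0, 0.2, 0.1, -3.4, -0.0, 0.6, 0.2, 0.4, 0.1, -0.2, 0.2, -2.7, -0.1, 1.5]
-1 0 [526.  260.2] 111.88 0.0
64.07 [51.5, 0.6, -52.0, 0.5, 0.0, -2.7, -0.1, 1.5, 64.1, 0.1, -63.8, -0.4, 0.2, -2.6, -0.1, 1.8]
-1 1 [533.  241.9] 111.24 -7.8
62.63 [49.7, 1.4, -51.4, 1.1, -0.1, -0.8, 0.0, 4.2, 61.6, -1.3, -62.6, -2.0, 0.1, -3.2, -0.0, 2.3]
```

```bash
cat >> f.py <<'E'
print("-----")
names=[("lugL",120,39,60),("lugR",-120,39,60),("lug",0,39,60),("inner",0,58,53),("end",0,165,53),("farrim",180,30,70)]
px=[[[102,512],[309,512],[206,443],[207,371],[210,53],[206,553]],[[475,560],[733,562],[606,499],[608,420],[613,31],[604,604]]]
px=[np.array(px[0])/4+off[0]-.4,(np.array(px[1])-[400,0])/4+off[1]-.4]
def M(q): return np.array([[q[0]+r*np.cos(q[2]+np.radians(a)),q[1]+r*np.sin(q[2]+np.radians(a)),q[3]+z] for _,a,r,z in names])
F=lambda q:np.concatenate([(proj(c,M(q),True)-p).ravel() for c,p in zip(C,px)])
print(C[0]["mtx"][0,0], [(-c["world_to_cam"][:3,:3].T@c["world_to_cam"][:3,3]).round(0).tolist() for c in C])
for z in(0,None):
    G=F if z is None else (lambda q:F(np.r_[q[:3],0]))
    r=least_squares(G,[524.5,254.5,np.radians(112),0],loss='soft_l1',x_scale=[1,1,.01,1]); print(r.x.round(2),np.degrees(r.x[2])); print(r.fun.reshape(2,-1,2).round(1).tolist())
w=np.radians(111.9); print("at TS",F([524.8,254.9,w,0]).reshape(2,-1,2).round(1).tolist())
S,T=[dict(np.load(f"pics/{n}0.npz")) for n in("side","top")]
cs=lambda p:np.array(p)/3.8+[155,160]-.37
ct=lambda p:np.array(p)/3.45+[170,180]-.36
for q in([524.8,254.9,w,0],[525.7,261.1,w,0]):
    q=np.array(q); m=np.r_[M(q),[[q[0],q[1],70]]]
    print("S",((proj(S,m)-[155,160]+.37)*3.8).round(0).tolist()); print("T",((proj(T,m)-[170,180]+.36)*3.45).round(0).tolist())
E
python3 f.py | sed -n '/-----/,$p'
```

```text
-----
325.19226210127806 [[385.0, 602.0, 235.0], [405.0, 555.0, 162.0]]
[524.57 263.89   1.95   0.  ] 111.98106973635548
[[[-0.4, -0.7], [-0.0, -0.7], [0.0, -4.5], [-0.1, -0.3], [0.2, 13.5], [-0.4, -0.6]], [[0.5, -0.9], [-0.0, -1.5], [0.2, -4.4], [-0.2, 0.0], [-0.1, 22.9], [0.2, -0.1]]]
[514.63 288.02   1.96  10.8 ] 112.03794674094907
[[[-2.2, -1.5], [1.9, -1.5], [0.1, -7.2], [-0.1, -4.2], [0.1, 0.8], [-0.3, -0.7]], [[-2.3, 1.7], [2.8, 1.1], [0.2, -3.1], [-0.2, -0.4], [-0.1, 9.1], [0.3, 3.5]]]
at TS [[[-2.4, 1.9], [-2.9, 2.0], [-2.7, -1.1], [-2.9, 3.5], [-3.4, 20.1], [-2.8, 1.8]], [[-1.8, 1.2], [-3.7, 0.8], [-3.3, -1.2], [-3.8, 3.8], [-5.2, 31.3], [-2.7, 1.9]]]
S [[261.0, 219.0], [278.0, 139.0], [192.0, 170.0], [168.0, 171.0], [29.0, 155.0], [282.0, 174.0], [242.0, 169.0]]
T [[231.0, 203.0], [205.0, 134.0], [157.0, 192.0], [138.0, 200.0], [27.0, 243.0], [228.0, 163.0], [196.0, 175.0]]
S [[254.0, 214.0], [272.0, 134.0], [186.0, 165.0], [162.0, 167.0], [23.0, 151.0], [275.0, 169.0], [235.0, 164.0]]
T [[224.0, 202.0], [198.0, 133.0], [150.0, 191.0], [132.0, 199.0], [20.0, 242.0], [221.0, 162.0], [190.0, 174.0]]
```

```bash
cat >> f.py <<'E'
print("#####")
names[4]=("end",0,165,27); names[2]=("lug",0,38,61)
cams=[C[0],C[1],S,T]; fish=[1,1,0,0]
def obs(c,q,fi): return proj(c,M(q),bool(fi))
for z in(0,None):
  for sel in([0,1],[0],[1]):
    G=lambda q:np.concatenate([(obs(cams[k],q if z is None else np.r_[q[:3],0],1)-px[k]).ravel() for k in sel])
    r=least_squares(G,[524.5,254.5,np.radians(112),0],loss='soft_l1',x_scale=[1,1,.01,1]); print(sel,z,r.x.round(2),np.degrees(r.x[2]).round(2)); print(r.fun.reshape(-1,len(names),2)[:,:,1].round(1).tolist())
E
python3 f.py | sed -n '/####/,$p'
```

```text
#####
[0, 1] 0 [527.13 257.74   1.95   0.  ] 111.93
[[1.4, 1.4, -0.7, 2.7, -2.9, 1.3], [0.9, 0.3, -0.5, 3.0, -3.9, 1.5]]
[0] 0 [526.88 258.92   1.96   0.  ] 112.07
[[1.0, 1.0, -1.1, 2.2, -3.8, 1.0]]
[1] 0 [527.27 256.91   1.95   0.  ] 111.82
[[1.1, 0.5, -0.2, 3.4, -3.1, 1.6]]
[0, 1] None [529.8  251.3    1.95  -3.52] 111.92
[[1.1, 1.1, -0.6, 3.1, -0.2, 0.9], [-0.4, -0.9, -1.5, 2.4, -1.0, 0.0]]
[0] None [530.88 249.26   1.96  -5.91] 112.06
[[0.2, 0.2, -1.5, 2.3, -0.3, -0.1]]
[1] None [529.65 251.12   1.95  -3.  ] 111.81
[[0.1, -0.4, -0.9, 2.9, -0.3, 0.5]]
```

Run:
```python
from plant import env, optics, eoat
from h import *
x,y,w=526.4,256.5,111.9
env.servo_line(*pose(x,y,0,w,back=0),vel=100,stop_force=8)
s=env.state();print(s["time_s"],s["ee_pos"],pose(x,y,0,w)[0],s["wrist_force"])
eoat.command_gripper(0.0)
s=env.state();print(s["width"],s["grip_force"],s["ee_pos"],s["wrist_force"])
p,q=pose(x,y,85,w)
env.servo_line(p,q,vel=100); env.pause(.3)
s=env.state();print(s["time_s"],s["width"],s["grip_force"],s["ee_pos"],p,s["wrist_force"],s["moment"],s["tcp_rot"],q)
for n in("side","top"): snap(env,n+"1",n)
a=cv2.imread("pics/side1.png")[130:280,120:280];b=cv2.imread("pics/top1.png")[180:280,150:270]
cv2.imwrite("pics/l1.png",np.hstack([cv2.resize(a,(400,375),interpolation=cv2.INTER_CUBIC),cv2.resize(b,(400,375),interpolation=cv2.INTER_CUBIC)]))
```

```text
3.0083 [478.22125321 377.18247501  25.14267416] [478.1823324  376.44521582  24.68185677] [ 0.75417852 -0.11249137  0.02520925]
0.24858741649995406 62.068326473236084 [478.16847741 376.60514721  24.78077618] [-0.02346903  0.13082551  2.3058783 ]
4.9083 0.25495159190213545 61.74481272697449 [478.10333984 376.31826965 109.31283885] [478.1823324  376.44521582 109.68185677] [ 0.14660042 -0.12018443 -2.87191076] [ 1.23038008  0.48223561 -0.00612036] [ 0.53388456  0.79020509 -0.16867159  0.24918485] [ 0.53400153  0.79020148 -0.16837004  0.24914957]
```

View pics/l1.png

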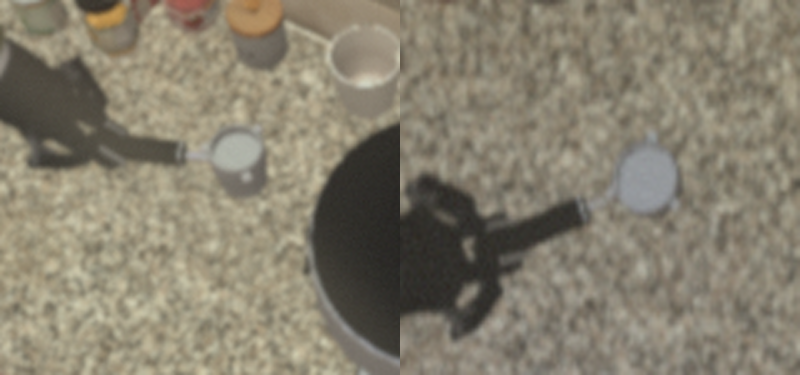

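The portafilter is held by the handle, with its rim centre at crop (239,153) in the side view and (647,178) in the top view. I'll check where it sits in the hand.

Run:
```python
from h import *
S,T=[dict(np.load(f"pics/{n}1.npz")) for n in("side","top")]
us,ut=[215.2,190.8],[223.75,227.1]
print(tri([S,T],[us,ut]),onplane(S,us,155),onplane(T,ut,155))
hs,ht=[120+182/2.5-.4,130+152/2.5-.4],[150+183/3.333-.35,180+208/3.75-.35]; p=tri([S,T],[hs,ht]); print("handle inner end",p)
```

```text
[526.51140497 255.14573052 141.14572394] [[521.7463601  248.24095924 155.        ]] [[523.84109033 254.35617545 155.        ]]
handle inner end [502.72432622 313.19653432 130.61914803]
```

Run:
```python
from plant import env, optics, eoat
from h import *
c=snap(env,"w3"); s=env.state(); print(s["ee_pos"])
w=np.radians(111.9)
for pit in(0,4,8):
    g=np.array([526.4+140*np.cos(w),256.5+140*np.sin(w),125-.4]); h=np.array([np.cos(w),np.sin(w),0]); ph=np.radians(pit)
    H=np.cos(ph)*h+np.sin(ph)*np.array([0,0,1]); Z=np.cross(H,np.array([np.sin(w),-np.cos(w),0])); Z=Z if Z[2]>0 else -Z; Y=np.cross(Z,-H)
    O=g-140*H-40*Z
    pts=[O+r*np.cos(np.radians(a))*H - r*np.sin(np.radians(a))*Y+z*Z for a,r,z in((120,39,60),(-120,39,60),(0,38,61),(0,58,53),(180,30,70))]
    print(pit,O.round(1),proj(c,np.array(pts),True).round(1).tolist())
cv2.imwrite("pics/w3z.png",cv2.resize(c["pixels"][200:400,180:380],(600,600),interpolation=cv2.INTER_CUBIC))
```

```text
[478.15495738 376.41008941 109.55737069]
0 [526.4 256.5  84.6] [[239.2, 375.1], [316.1, 375.3], [277.5, 367.9], [277.4, 352.1], [277.7, 387.8]]
4 [525.2 259.4  74.9] [[239.8, 363.3], [315.6, 363.5], [277.5, 358.7], [277.4, 344.1], [277.7, 375.5]]
8 [523.8 262.9  65.5] [[240.3, 351.5], [315.1, 351.6], [277.5, 349.4], [277.5, 336.1], [277.7, 363.2]]
```

View pics/w3z.png

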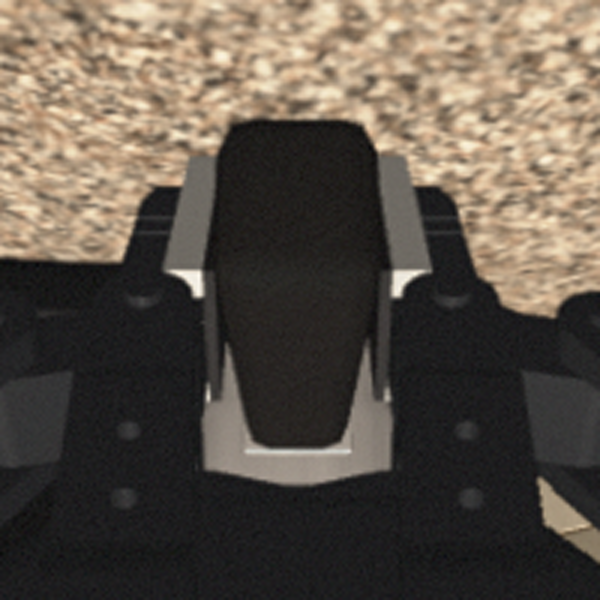

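```bash
cat > g.py <<'E'
from h import *
c={"W":dict(np.load("pics/w3.npz")),"S":dict(np.load("pics/side1.npz")),"T":dict(np.load("pics/top1.npz"))}
s=lambda x,y:[120+x/2.5-.4,130+y/2.5-.4]; t=lambda x,y:[150+(x-400)/3.333-.35,180+y/3.75-.35]; v=lambda x,y:[180+x/3-.35,200+y/3-.35]
# (cam, pixel, angle, r, z)
ob=[("S",s(239,153),0,0,70),("S",s(246,177),120,39,60),("S",s(258,130),-120,39,60),("S",s(182,152),0,58,50),
("T",t(647,178),0,0,70),("T",t(674,205),120,39,60),("T",t(652,135),-120,39,60),("T",t(583,209),0,58,50),
("W",v(298,447),0,58,53),("W",v(297,121),0,165,27),("W",v(297,267),0,165,53)]
w=np.radians(111.9)
def frame(q):
    pit,dr,dz=q; g=np.array([526.4+140*np.cos(w),256.5+140*np.sin(w),124.7]); h=np.array([np.cos(w),np.sin(w),0])
    H=np.cos(pit)*h+np.sin(pit)*np.array([0,0,1]); Z=np.cos(pit)*np.array([0,0,1])-np.sin(pit)*h; Y=np.cross(Z,-H)
    return g-(140+dr)*H-(40+dz)*Z,H,Y,Z
def f(q,use,full=False):
    O,H,Y,Z=frame(q[:3]); o=[]
    for n,p,a,r,z in ob:
        if n in use:
            a=np.radians(a); e=proj(c[n],O+r*np.cos(a)*H-r*np.sin(a)*Y+z*Z,n=="W")[0]-p
            o.append(e*( [1,1] if n!="W" else [.4,.4]))
    return np.array(o) if full else np.array(o).ravel()
for use in("ST","W","STW"):
    r=least_squares(f,[0,0,0],args=(use,),x_scale=[.02,1,1],loss='soft_l1'); print(use,np.degrees(r.x[0]).round(2),r.x[1:].round(1),frame(r.x)[0].round(1)); print(f(r.x,use,True).round(1).tolist())
print(f([0,0,0],"STW",True).round(1).tolist())
E
python3 g.py
```

```text
ST 3.81 [-3.9 -0.4] [523.9 262.8  76.2]
[[-2.0, -1.1], [0.3, 3.4], [0.4, 0.2], [-0.1, -0.1], [-1.1, -0.2], [1.2, 1.3], [-0.2, -1.0], [0.1, -0.7]]
W -2.76 [23.8 12.5] [536.1 232.3  80.1]
[[-0.6, -0.0], [-0.6, 0.0], [-0.7, -0.0]]
STW 1.25 [-2.4  1.2] [525.2 259.6  80.5]
[[-2.1, -1.9], [0.4, 2.5], [0.5, -0.8], [0.2, -0.4], [-1.1, -0.5], [1.3, 1.0], [-0.1, -1.4], [0.4, -0.9], [-0.6, -0.5], [-0.7, -3.9], [-0.8, 1.4]]
[[-1.7, -2.6], [0.9, 1.7], [1.0, -1.6], [0.8, -0.8], [-0.7, -0.9], [1.8, 0.6], [0.4, -1.9], [0.9, -1.2], [-0.6, 1.4], [-0.7, -2.0], [-0.8, 2.8]]
```

Run:
```python
from plant import env, optics, eoat
from h import *
x,y,w=526.4,256.5,111.9
env.servo_line(*pose(x,y,20,w),vel=150); env.pause(.2)
r=env.servo_line(*pose(x,y,-1,w),vel=20,stop_force=2.5)
s=env.state(); z=s["ee_pos"][2]-pose(x,y,0,w)[0][2]
print(s["time_s"],r,"z0 at contact",z,s["wrist_force"],s["moment"])
```

```text
6.7667 True z0 at contact -0.35410555953641065 [0.83464106 1.56425913 3.03994056] [ 0.21387648 -0.08860621  0.16169512]
```

Contact came at z0 = -0.35, so the portafilter is level in the hand. Next I'll carry it to the group and feel upward.

```bash
cat >> h.py <<'E'
G=np.array([488.9,-13.3]); F=111.0
def at(left,z0,g=G,**k): return pose(g[0],g[1],z0,F-left,**k)
def info(env,left,g=G):
    s=env.state(); p=at(left,0,g)[0]; d=s["ee_pos"]-p
    return f't={s["time_s"]:.2f} dxy={d[:2].round(2)} z0={d[2]:.2f} F={s["wrist_force"].round(1)} M={s["moment"].round(2)} w={s["width"]:.3f}'
E
python3 - <<'E'
from plant import env, optics, eoat
from h import *
x,y,w=526.4,256.5,111.9
env.servo_line(*pose(x,y,87,w),vel=150)
env.servo_line(*pose(545,150,87,F-42),vel=130)
env.servo_line(*at(42,87),vel=130); env.pause(.3)
print(info(env,42))
r=env.servo_line(*at(42,105),vel=12,stop_force=4); print(r,info(env,42))
E
```

```text
t=10.62 dxy=[0.05 0.19] z0=86.91 F=[ 0.  -0.2 -2.5] M=[ 1.27 -0.49 -0.01] w=0.247
False t=12.27 dxy=[-0.05 -0.01] z0=104.93 F=[ 0.5  0.5 -3.4] M=[ 1.25 -0.42 -0.03] w=0.247
```

Run:
```python
from plant import env, optics, eoat
from h import *
r=env.servo_line(*at(42,115),vel=12,stop_force=5); print(r,info(env,42));
```

```text
False t=13.25 dxy=[-0.05 -0.01] z0=114.94 F=[-0.  -0.4 -2.6] M=[ 1.25 -0.47 -0.06] w=0.249
```

Run:
```python
from plant import env, optics, eoat
from h import *
r=env.servo_line(*at(42,120),vel=10,stop_force=4); print("seal",r,info(env,42))
env.servo_line(*at(42,115),vel=20)
for d in([1,0],[-1,0],[0,1],[0,-1]):
    r=env.servo_line(*at(42,115,G+5*np.array(d)),vel=12,stop_force=4); print(d,r,info(env,42)); env.servo_line(*at(42,115),vel=30)
```

```text
seal True t=13.72 dxy=[-0.27  0.29] z0=118.44 F=[ 0.1 -0.5 -4.7] M=[ 1.35 -0.57  0.07] w=0.253
[1, 0] True t=14.45 dxy=[3.55 0.06] z0=114.11 F=[-1.7  0.5 -2. ] M=[ 1.08 -0.23 -0.4 ] w=0.248
[-1, 0] True t=15.10 dxy=[-3.37  0.63] z0=114.44 F=[ 2.4  1.2 -1.5] M=[ 0.91 -0.68  0.63] w=0.248
[0, 1] True t=15.73 dxy=[-0.46  2.78] z0=114.32 F=[ 0.9 -1.1 -2.3] M=[ 0.67 -0.45  0.28] w=0.249
[0, -1] True t=16.33 dxy=[-0.17 -2.42] z0=114.15 F=[ 0.8  1.5 -2.6] M=[ 1.2  -0.5   0.06] w=0.247
```

Contact with the seal and nearly equal play on all sides confirm that it is in the notches and centred. Now I'll turn it.

Run:
```python
from plant import env, optics, eoat
from h import *
for a in(36,30,24,18,12,8,5):
    r=env.servo_line(*at(a,115.7),vel=50,stop_force=10); print(a,r,info(env,a))
    if r: break
else:
    for a in np.arange(4,-6.1,-1):
        r=env.servo_line(*at(a,115.7),vel=15,stop_force=5); print(a,r,info(env,a))
        if r: break
```

```text
36 False t=17.01 dxy=[-0.08  0.16] z0=115.86 F=[ 1.   0.2 -3. ] M=[ 1.34 -0.28 -0.01] w=0.247
30 False t=17.43 dxy=[ 0.2  -0.13] z0=115.85 F=[ 0.3 -0.5 -3. ] M=[ 1.34 -0.23  0.02] w=0.252
24 False t=17.84 dxy=[ 0.29 -0.08] z0=115.90 F=[ 1.1 -0.8 -2.9] M=[ 1.32 -0.1   0.01] w=0.248
18 False t=18.26 dxy=[ 0.31 -0.09] z0=115.90 F=[ 0.1  0.3 -3. ] M=[1.34 0.1  0.03] w=0.249
12 False t=18.68 dxy=[0.31 0.01] z0=115.90 F=[ 0.2  0.  -2.9] M=[1.33 0.18 0.01] w=0.247
8 False t=19.01 dxy=[0.18 0.05] z0=115.82 F=[ 0.3 -0.6 -3.7] M=[1.3  0.28 0.03] w=0.245
5 False t=19.29 dxy=[0.13 0.07] z0=115.79 F=[ 0.7  0.1 -3.1] M=[1.25 0.39 0.02] w=0.250
4.0 False t=19.59 dxy=[ 0.04 -0.02] z0=115.72 F=[ 0.4 -0.  -3.4] M=[1.28 0.44 0.02] w=0.246
3.0 False t=19.89 dxy=[-0.15  0.  ] z0=115.70 F=[-0.1 -0.2 -2.6] M=[ 1.25  0.43 -0.02] w=0.251
2.0 False t=20.19 dxy=[-0.14 -0.02] z0=115.71 F=[-0.7  0.  -3.2] M=[1.28 0.43 0.01] w=0.249
1.0 False t=20.49 dxy=[-0.13 -0.01] z0=115.72 F=[-0.   0.1 -2.7] M=[1.22 0.47 0.01] w=0.248
0.0 False t=20.79 dxy=[-0.13 -0.03] z0=115.70 F=[-0.2  0.4 -3.2] M=[ 1.28  0.53 -0.  ] w=0.250
-1.0 False t=21.09 dxy=[-0.13 -0.05] z0=115.70 F=[-0.9 -0.7 -3.4] M=[1.26 0.47 0.01] w=0.247
-2.0 False t=21.39 dxy=[0.03 0.11] z0=115.81 F=[ 1.2  0.  -3.5] M=[1.23 0.35 0.21] w=0.248
-3.0 False t=21.69 dxy=[0.24 0.22] z0=115.87 F=[ 3.9  0.6 -3.6] M=[1.41 0.04 0.5 ] w=0.248
-4.0 False t=21.99 dxy=[0.73 0.49] z0=116.02 F=[ 7.2  1.6 -4.3] M=[ 1.77 -0.4   0.46] w=0.254
-5.0 True t=22.20 dxy=[2.02 1.16] z0=116.06 F=[ 6.8  1.3 -3. ] M=[ 1.42 -0.2  -0.55] w=0.251
```

Run:
```python
from plant import env, optics, eoat
from h import *
env.servo_line(*at(-.4,115.7),vel=20); env.pause(.2); print(info(env,-.4))
r=env.servo_line(*at(-.4,111),vel=8,stop_force=3); print("down",r,info(env,-.4))
z=env.state()["ee_pos"][2]-at(0,0)[0][2]
for a in(3,-4):
    r=env.servo_line(*at(a,z),vel=12,stop_force=5); s=env.state(); d=(s["ee_pos"]-at(0,0)[0])@np.array([np.sin(np.radians(F)),-np.cos(np.radians(F)),0]); h=np.hypot(*(s["ee_pos"][:2]-G)); print(a,r,"angle left",np.degrees(d/h),info(env,a))
    env.servo_line(*at(-.4,z),vel=20)
print(info(env,-.4))
```

```text
t=22.97 dxy=[-0.19 -0.09] z0=115.65 F=[ 0.4  0.7 -3.4] M=[1.22 0.51 0.03] w=0.250
down True t=23.41 dxy=[-0.05 -0.11] z0=112.48 F=[0.4 0.  1.6] M=[ 0.21 -0.02  0.09] w=0.249
3 False angle left 3.027787463742659 t=24.24 dxy=[ 0.12 -0.16] z0=112.47 F=[-0.5 -0.5  2.4] M=[-0.09  0.13 -0.37] w=0.248
-4 True angle left -3.1697932589775264 t=25.35 dxy=[1.68 0.81] z0=112.75 F=[1.9 1.  0.3] M=[ 0.49 -0.18 -0.04] w=0.248
t=25.79 dxy=[-0.21 -0.29] z0=112.25 F=[-3.   0.1  2.8] M=[-0.15  0.35 -0.58] w=0.247
```

Run:
```python
from plant import env, optics, eoat
from h import *
for a in(-1,-1.5): 
    env.servo_line(*at(a,112.6),vel=10); env.pause(.15); print(a,info(env,a))
    if abs(env.state()["wrist_force"][0])<1: break
eoat.command_gripper(0.7); print(info(env,a))
env.servo_line(*at(a,112.6,back=60),vel=80); snap(env,"w4"); print(info(env,a))
env.servo_line(*at(a,112.6,back=200),vel=150); env.pause(.2); c=snap(env,"w5"); print(info(env,a))
b=cv2.imread("pics/w4.png"); cv2.imwrite("pics/w45.png",cv2.resize(np.hstack([b[100:400,130:430],c["pixels"][100:400,130:430]]),(800,400),interpolation=cv2.INTER_CUBIC))
```

```text
-1 t=26.23 dxy=[-0.08 -0.1 ] z0=112.58 F=[-1.4 -1.2  2. ] M=[-0.01  0.28 -0.35] w=0.249
-1.5 t=26.64 dxy=[0.06 0.01] z0=112.63 F=[ 0.6 -0.4  1.1] M=[ 0.04  0.13 -0.06] w=0.250
t=27.10 dxy=[-0.02  0.09] z0=112.56 F=[ 0.5 -0.  -0.1] M=[0.59 0.19 0.01] w=0.697
t=28.05 dxy=[-13.29  31.29] z0=161.37 F=[-0.3  0.4  0.9] M=[ 0.51  0.21 -0.05] w=0.699
t=29.38 dxy=[-43.89 105.58] z0=276.13 F=[ 0.3 -0.6 -0. ] M=[ 0.57  0.24 -0.01] w=0.701
```

View pics/w45.png

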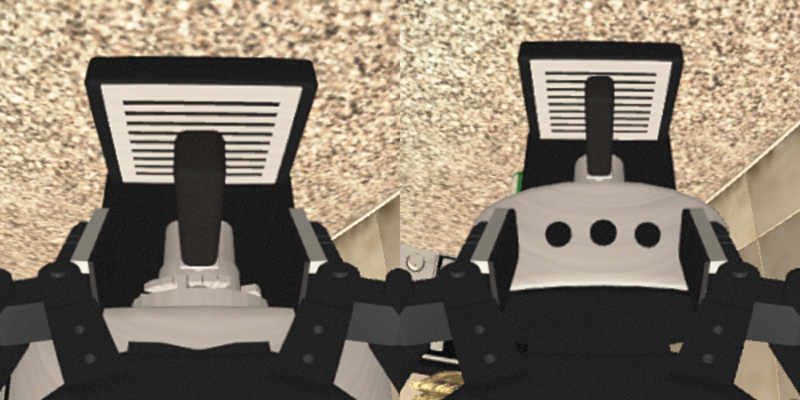

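The portafilter hangs in the group. In w45 (right) the handle runs from about (599,82) to (599,175), in line with the tray's centre (front edge 520–682, middle dot at 603). I'll compute the angle.

Run:
```python
from h import *
for n,x0,tray,he,hi,pan in(("w4",0,[[88,62],[316,62]],[200,131],[201,266],[[104,85],[301,87],[124,182],[277,182]]),("w5",400,[[520,43],[682,43]],[599.5,77],[599,178],[[532,61],[671,61],[541,138],[657,138]])):
    c=dict(np.load(f"pics/{n}.npz")); P=lambda p:(np.atleast_2d(p)-[x0,0])/(4/3)+[130,100]-.4
    t=onplane(c,P(tray),36,True); d=t[1]-t[0]; a=np.degrees(np.arctan2(d[1],d[0]))
    tp=onplane(c,P(pan),36,True); m=(tp[0]+tp[1]-tp[2]-tp[3])
    e=onplane(c,P(he),113+27,True)[0]; i=onplane(c,P(hi),113+53,True)[0]; h=e-i
    print(n,"tray edge len",np.linalg.norm(d),"front by edge",(a+90)%180,"by pan",np.degrees(np.arctan2(m[1],m[0])),"tray mid",t.mean(0).round(1),"handle",np.degrees(np.arctan2(h[1],h[0])),"end",e.round(1),np.degrees(np.arctan2(*(e[:2]-G)[::-1])), "len",np.linalg.norm(h))
```

```text
w4 tray edge len 160.048283913349 front by edge 112.66146613835431 by pan 111.97312104740234 tray mid [449.8  88.2  36. ] handle 113.0085008315668 end [427.9 136.7 140. ] 112.13194238029085 len 99.36009673839104
w5 tray edge len 164.033740298474 front by edge 112.63217718789804 by pan 111.38088123160557 tray mid [449.4  88.7  36. ] handle 112.3288646843811 end [427.7 136.8 140. ] 112.17212141607543 len 103.23283773866294
```

```bash
python3 -c "
from plant import env, optics, eoat
print(env.finish_job())"
```

```text
the job is handed in; nothing more can be done
None
```

The portafilter is hanging in the group with the handle to the front (within about 1° by the wrist camera) and released, about 30 s used and handed in; I inferred the lock from height and stop contact, as pushing the handle 3° back met no firm stop.

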